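Flick the grinding wheel, brake it on the mark

TASK

Push the upright peg of the grinding wheel with the outside of the fingers, without grasping it, to flick the wheel into a free spin, and let it run untouched until its red patch has gone past the yellow pointer at least once. On a later pass, while the wheel is still clearly turning (do not let it run down by itself), brake it with a fingertip pressed gently on its flat face so that it stops with the pointer pointing at the red patch, and finish the program with the fingertip still pressing there, off the peg, holding the wheel still. Touch the face only for this braking, when the patch is nearing the pointer, and leave everything else on the bench alone.

Things in the scene. Friction and masses are not known exactly. Their poses are not given: they have to be found in the camera images.
- stand: Green cast spindle stand, fixed: foot 150 x 130 x 18 mm, a column under the wheel, and a dark bar 24 mm wide, 102 mm high, 143 mm from the centre along the stand's +x, with the yellow pointer: a cone pointing at the wheel's centre, its tip 117 mm from it at the height of the wheel's top (cone up to 106 mm above the bench). Origin under the wheel's centre at bench height, z up.
- wheel: Off-white level disc, 220 mm diameter, 16 mm thick, 0.4 to 0.6 kg, turns freely without limit (either way will do); from 3 rad/s it takes 6 to 8 s to halve its speed. Origin on its upright axis at its underside, 85 mm above the bench; flat top at 101 mm. +x towards the red patch. Central nut: radius 14 mm, 12 mm above the top. Its spindle is sprung: pressed on, it sinks up to 8 mm (2 N to start, 10 N at the stop), and 2 N stops it at once.
- peg: Upright black peg (its sleeve can roll on its own axis), 14 mm diameter, standing 34 mm above the wheel's top, fixed to the wheel 58 mm from its axis on the side opposite the red patch; it sweeps round with the wheel, so the ring of the top from 70 to 110 mm radius is clear of it. Origin at the middle of its foot, on the wheel's top.
- patch (a point): Point on the wheel's top, 92 mm from the axis, near the middle of the red patch painted flush on it (36 x 36 mm, from 70 to 106 mm radius). Turns with the wheel.
- index (a point): Fixed point of the stand at the height of the wheel's top, 92 mm from the axis, straight in front of the pointer: the patch point lies here when the pointer points at the middle of the patch.
- grease_jar: Bystander: jar, 48 mm diameter, 50 mm high, standing 150 to 166 mm from the wheel's axis. Origin under its centre.
- flange_nut: Bystander: steel flange nut, 44 mm diameter, 22 mm high, 150 to 166 mm from the wheel's axis. Origin under its centre.
- spare_wheel: Bystander: grey spare wheel lying flat, 150 mm diameter, 20 mm high. Origin under its centre.
- oil_can: Bystander: blue can, 60 mm diameter, 130 mm high. Origin under its centre.
- spanner: Bystander: spanner, 170 mm long, lying flat along its x axis.
- dressing_stick: Bystander: red-brown dressing stick, 120 x 25 x 25 mm, lying along its x axis. Origin under its centre.
- tin_cup: Bystander: open steel cup, 72 mm diameter, 75 mm high. Origin under its centre.

How it is judged:
On the way, in this order (a step that is already met when the one before it is completed fails the run):
1. the wheel spins free and untouched as the red patch passes the pointer (over 0.6 rad/s) (contact force between the fingers and wheel below 0.1 N and horizontal distance between patch and index below 0.04 m and angular speed of wheel above 0.6 rad/s).
2. it runs on untouched, the patch at the far side from the pointer (contact force between the fingers and wheel below 0.1 N and horizontal distance between patch and index above 0.14 m and angular speed of wheel above 0.3 rad/s).
3. the patch comes round towards the pointer again, the wheel still turning (over 0.25 rad/s) and untouched (contact force between the fingers and wheel below 0.1 N and horizontal distance between patch and index below 0.09 m and angular speed of wheel above 0.25 rad/s).
4. the fingertip on the face has stopped the wheel with the pointer at the red patch (contact force between the fingers and wheel above 0.5 N and contact force between the fingers and peg below 0.2 N and horizontal distance between patch and index below 0.02 m and angular speed of wheel below 0.1 rad/s), for 0.2 s.
At the end, for the whole second after the job is handed in: The wheel stands still (below 0.1 rad/s) with the patch point within 20 mm (seen from above) of the index point, held by a fingertip that presses on the wheel with 0.5 to 25 N and does not touch the peg; the bystanders are within 30 mm of where they stood (all of step 4 and contact force between the fingers and wheel below 25 N and distance of each of grease_jar, flange_nut, spare_wheel, oil_can, spanner, dressing_stick, tin_cup from where it was at the start of the episode below 0.03 m); the arm keeps its last pose, push and grip.
It fails at once if the wheel's face or rim is touched (not the peg) while the patch is more than about 60 degrees from the pointer (contact force between the fingers and wheel above 0.5 N and contact force between the fingers and peg below 0.05 N and horizontal distance between patch and index above 0.095 m).
It fails at once if after being set going, the wheel comes to rest untouched away from the pointer (contact force between the fingers and wheel below 0.1 N and angular speed of wheel below 0.03 rad/s and distance of patch from where it was at the start of the episode above 0.06 m and horizontal distance between patch and index above 0.095 m).
It fails at once if the peg is pinched or struck hard (over 38 N) (contact force between the fingers and peg above 38 N).
It fails at once if the wheel is pressed or struck hard (over 40 N) (contact force between the fingers and wheel above 40 N).
It fails at once if a bystander is knocked, carried or lifted more than 30 mm (distance of any of grease_jar, flange_nut, spare_wheel, oil_can, spanner, dressing_stick, tin_cup from where it was at the start of the episode above 0.03 m).
It also fails if it takes over 67 s, if anything falls off the work surface, if the arm or the gripper's body presses on something with over 40 N, if the wrist force passes 120 N, or if a joint passes its speed limit or range.

ROBOT

A 7-joint arm with a two-finger parallel gripper is mounted at the origin on the work surface. World frame = base frame: x ahead of the robot, y to its left, z up, the work surface at z = 0. Lengths are in m, angles in rad, forces in N, time in s.
With the tool pointing down it reaches from about 0.35 to 0.9 m from the base axis. Payload 8.1 kg.
Tool frame: the origin (TCP) lies at the very end of the fingers, on their centre line; the grasp point (between the pads) lies grip_point_offset behind it (grip_point_offset is the distance from the TCP to the grasp point, in m); z points along the fingers, y is the direction in which the jaws open and shut (so a half turn about z gives the same grasp; the last joint's range is limited). The gripper opens to 92 mm and grips with 3 to 60 N. Pads are 19 mm wide; open, the fingers measure 130 mm over their backs; the gripper's body (75 mm by 190 mm) begins 47 mm behind the grasp point.
Start: joints at [-1.255, 0.434, 0.025, 1.573, -0.012, 1.134, -0.075], TCP at [0.254, 0.571, 0.203] pointing down, gripper open.
Joint ranges: [-2.62, 2.62], [-0.44, 2.09], [-1.27, 1.32], [0.08, 2.57], [-1.32, 4.46], [0.12, 2], [-2.74, 2.74]. Speed limits (rad/s): [2.22, 2.22, 3.01, 3.01, 3.14, 3.14, 3.14].

INTERFACE

Orientations are given as a rotation vector (axis times angle).
In Python, from cell import * gives the robot as it stands.
- The arm moves only by the tool drive_tool, never from a script. Its argument "increments" is a list of rows, each an object of numbers: "grip": the gripper's target within -1 to 1 (shut at 1, half-way at 0, fully open at -1); "tx", "ty", "tz": the shift along the world's x, y, z normalised to -1 to 1, where 1 is 400 mm; "turn": the turn about the world's z normalised to -1 to 1, where 1 is 60 degrees. In form: [{"grip": .., "tx": .., "ty": .., "tz": .., "turn": ..}, ...]. A call has 1 to 20 rows; each row is the pose to reach, as a shift and turn from the pose measured when the call began; what a row does not reach only later rows make up. A row lasts 1/10 s, in which the tool goes at most 50 mm and 8.59 degrees, less where a joint would pass 70% of its speed; a pose out of reach is approached as far as the arm can. A call with a number of a shift or a turn outside -1 to 1 is refused whole. A call with a gripper value outside its range is refused whole. The fingers move at their own pace and stop on an object; "newtons" is the grip in N (left out, the last holds). Time passes only in rows, so rows that repeat a pose let the fingers close. It gives the time, the measured TCP pose, the force and the opening at its end, in the units of the state.
- observe(): the state, without advancing time (a new reading comes with each control period).
- get_image(name): name is "scene" or "top" or "wrist"; returns the picture (420x560x3 uint8, red, green, blue); there is no depth.
- camera_info(name): a dict with "fx", "fy", "cx", "cy" (pixels), "eye" and "rotation" of the camera in the world; the wrist camera has in their place "hand_eye" (4x4, takes a point from camera to tool coordinates, whose origin is the TCP and whose axes are the flange's). Camera axes: x right, y down, z forward; pixel columns grow to the right and rows downward; lengths in m; the calibration is good to about 2 mm. A picture is of the moment at which its call begins: read the wrist's pose just before it. camera_info takes no time and is no camera call.
- sign_off(): hands the job in, once; it reports no verdict.
The state is a dict: "clock": time; "joints": joint angles; "dq": joint speeds; "joint_efforts": joint torques, N m; "position": TCP position; "ee_rot": TCP orientation; "force": force on the tool from outside, world axes, zero at the start; "ft_torque": the same for the moment, N m; "width": opening from 0.0 (shut) to 1.0 (fully open).
Only numpy, scipy, OpenCV 4.12 (cv2) and the standard library are available. Lean on these libraries where they do the work, as an engineer would, in place of code of your own. Each camera call takes 0.05 s, during which the arm holds its last target. There are 200 camera calls.

## Working session

There is one attempt and no reset: what is moved stays moved. The work goes in short steps, Python scripts to look and compute and a tool call to move; the robot and the scene stay as the last step left them, time stands still between calls to the robot, and variables do not carry over. Pictures are saved under pics/ and viewed, about 8 in all and at most 12, crops included, and the job is handed in when it is done.

Besides the shell and the picture viewer there is one more tool, called after ">>>" as name(argument=value, ...) on one line, values as JSON. drive_tool: Moves the arm, as the interface text tells. Its arguments: {"type":"object","properties":{"increments":{"type":"array","items":{"type":"object","properties":{"grip":{"type":"number"},"tx":{"type":"number"},"ty":{"type":"number"},"tz":{"type":"number"},"turn":{"type":"number"}}}},"newtons":{"type":"number"}},"required":["increments"]}

```bash
mkdir -p pics; python3 - <<'E'
from cell import *
import cv2
s=observe();print(s)
for n in("top","scene"):
    print(n,camera_info(n)); cv2.imwrite(f"pics/{n}0.png",get_image(n)[:,:,::-1])
print(camera_info("wrist"))
E
```

```text
{'clock': 0.0, 'joints': array([-1.25461391,  0.43523061,  0.02497337,  1.57408923, -0.01165477,
        1.13399961, -0.07509329]), 'dq': array([ 0.0006141 ,  0.0011014 , -0.0035531 , -0.0002032 ,  0.0004306 ,
        0.00094283, -0.00098358]), 'joint_efforts': array([ 2.88835008e-05, -6.67855597e+01,  9.85022597e-01, -3.14459968e+01,
       -6.05361094e-02,  4.27544920e-02,  1.52232919e-04]), 'position': array([0.25397013, 0.57047291, 0.20234329]), 'ee_rot': array([-6.53109189e-01, -3.07271288e+00,  2.45668463e-03]), 'force': array([-0.18027216, -0.58850836,  0.11588253]), 'ft_torque': array([-0.00575972,  0.00413212,  0.01649191]), 'width': 1.0032736725082338}
top {'fx': 505.5574878009688, 'fy': 505.5574878009688, 'cx': 278.02508003940414, 'cy': 216.37532302801108, 'eye': array([0.31874958, 0.00673478, 1.55796829]), 'rotation': array([-2.10936382,  2.12986076, -0.21920865])}
scene {'fx': 400.2704030241406, 'fy': 400.2704030241406, 'cx': 282.7961700619908, 'cy': 209.42539476312655, 'eye': array([ 1.34303079, -0.19435968,  0.9769987 ]), 'rotation': array([-1.96813607, -1.54763661,  0.57026777])}
{'fx': 311.1052972676813, 'fy': 311.1052972676813, 'cx': 281.2047219857163, 'cy': 211.61028036801335, 'hand_eye': array([[-8.03536342e-04, -9.64124024e-01, -2.65450976e-01,
         7.05758497e-02],
       [ 9.99999214e-01, -5.19156921e-04, -1.14146896e-03,
        -1.85486788e-04],
       [ 9.62706937e-04, -2.65451685e-01,  9.64123683e-01,
        -1.80634661e-01],
       [ 0.00000000e+00,  0.00000000e+00,  0.00000000e+00,
         1.00000000e+00]])}
```

View pics/top0.png

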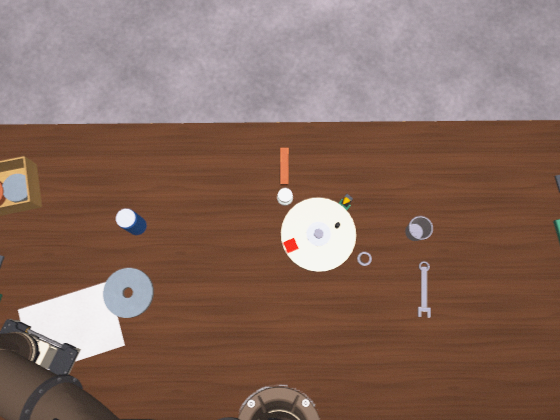

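View pics/scene0.png

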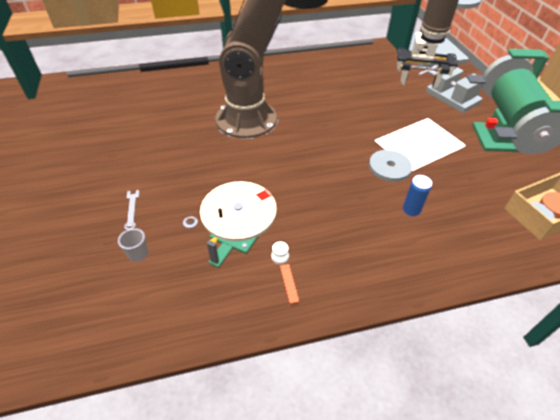

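Top view: wheel centre is about (318,234), patch (290,245), peg (337,225), pointer (345,201), jar (285,196) and flange nut (364,258). Next I'll measure these precisely.

```bash
cat > h.py <<'E'
from cell import *
import numpy as np, cv2
from scipy.spatial.transform import Rotation as R
T=camera_info("top"); Rt=R.from_rotvec(T["rotation"]).as_matrix()
def world(u,v,z):
    d=Rt@np.array([(u-T["cx"])/T["fx"],(v-T["cy"])/T["fy"],1]); e=np.array(T["eye"])
    return e+d*(z-e[2])/d[2]
def pix(p):
    c=Rt.T@(np.array(p)-T["eye"]); return np.array([T["fx"]*c[0]/c[2]+T["cx"],T["fy"]*c[1]/c[2]+T["cy"]])
def cen(m): 
    v,u=np.nonzero(m); return u.mean(),v.mean(),len(u)
def redmask(im):
    im=im.astype(int); m=(im[...,0]>170)&(im[...,1]<60)&(im[...,2]<60)
    n,l,st,c=cv2.connectedComponentsWithStats(m.astype(np.uint8)); return m
def ang(a,b): return np.degrees(np.arctan2(a[1]-b[1],a[0]-b[0]))
E
python3 - <<'E'
from h import *
im=get_image("top"); 
w=(im.min(2)>200).astype(np.uint8); w[:180]=0;w[280:]=0;w[:,:270]=0
n,l,st,c=cv2.connectedComponentsWithStats(w)
k=1+st[1:,4].argmax(); cs,_=cv2.findContours((l==k).astype(np.uint8),0,2)
h=cv2.convexHull(cs[0]); (e,ax,a)=cv2.fitEllipse(h); print("wheel",e,ax)
C=world(*e,0.101);print("C",C, "diam",np.mean(ax)/505.56*(1.558-.101))
m=redmask(im); m[:,:275]=0; m[:,360:]=0; m[:210]=0
u,v,k=cen(m); P=world(u,v,.101);print("patch",u,v,k,P,np.hypot(*(P-C)[:2]),ang(P,C))
hs=cv2.cvtColor(im,cv2.COLOR_RGB2HSV)
y=(hs[...,0]>22)&(hs[...,0]<35)&(hs[...,1]>150)&(hs[...,2]>120); y[:,:325]=0;y[:,360:]=0;y[:185]=0;y[220:]=0
u,v,k=cen(y);Y=world(u,v,.101);print("pointer",u,v,k,Y,np.hypot(*(Y-C)[:2]),ang(Y,C))
b=(im.max(2)<70); b[:,:325]=0;b[:,348:]=0;b[:218]=0;b[235:]=0
u,v,k=cen(b);B=world(u,v,.118);print("peg",u,v,k,B,np.hypot(*(B-C)[:2]),ang(B,C))
for n,u,v,z in(("jar",285,196,.05),("nut",364,258,.022),("can",126,217,.13),("cup",420,228,.07)):
    p=world(u,v,z);print(n,p,np.hypot(*(p-C)[:2]),ang(p,C))
cv2.imwrite("pics/c1.png",cv2.resize(im[180:280,265:385],None,fx=6,fy=6,interpolation=2)[:,:,::-1])
print(R.from_rotvec(observe()["ee_rot"]).as_matrix())
E
```

```text
wheel (318.09375, 234.1206512451172) (72.94988250732422, 74.71432495117188)
C [ 0.55905209 -0.12128505  0.101     ] diam 0.21278062966515232
patch 290.3243243243243 244.61261261261262 111 [ 0.52890283 -0.03969949  0.101     ] 0.08697805097089589 110.28137128107936
pointer 345.95454545454544 200.3181818181818 22 [ 0.65967639 -0.20646497  0.101     ] 0.13183651762983647 -40.248393836555294
peg 336.55555555555554 225.11111111111111 9 [ 0.58219328 -0.17399926  0.118     ] 0.05756997297660753 -66.2988434252548
jar [ 0.68687297 -0.02725419  0.05      ] 0.1586820118913794 36.339891820095495
nut [ 0.49696802 -0.2664751   0.022     ] 0.15790687383755922 -113.1518196345669
can [0.6092675  0.43263308 0.13      ] 0.5561896137636015 84.82001403315174
cup [ 0.57988974 -0.42971692  0.07      ] 0.30913495961591797 -86.13497146030652
[[-9.13571574e-01  4.06677797e-01 -3.84404548e-04]
 [ 4.06677965e-01  9.13570886e-01 -1.12699254e-03]
 [-1.07142039e-04 -1.18591721e-03 -9.99999291e-01]]
```

View pics/c1.png

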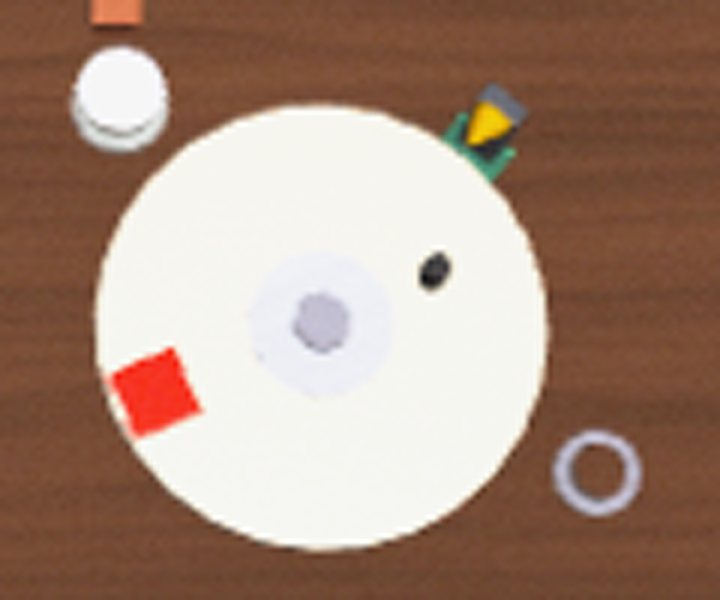

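>>> drive_tool(increments=[{"grip":1,"tx":0.12,"ty":-0.3,"tz":0,"turn":-0.14},{"grip":1,"tx":0.24,"ty":-0.6,"tz":0,"turn":-0.28},{"grip":1,"tx":0.36,"ty":-0.97,"tz":0,"turn":-0.433},{"grip":1,"tx":0.36,"ty":-0.97,"tz":0,"turn":-0.433},{"grip":1,"tx":0.36,"ty":-0.97,"tz":0,"turn":-0.433},{"grip":1,"tx":0.36,"ty":-0.97,"tz":0,"turn":-0.433},{"grip":1,"tx":0.36,"ty":-0.97,"tz":0,"turn":-0.433},{"grip":1,"tx":0.36,"ty":-0.97,"tz":0,"turn":-0.433},{"grip":1,"tx":0.36,"ty":-0.97,"tz":0,"turn":-0.433},{"grip":1,"tx":0.36,"ty":-0.97,"tz":0,"turn":-0.433},{"grip":1,"tx":0.36,"ty":-0.97,"tz":0,"turn":-0.433},{"grip":1,"tx":0.36,"ty":-0.97,"tz":0,"turn":-0.433},{"grip":1,"tx":0.36,"ty":-0.97,"tz":0,"turn":-0.433}])

```text
clock: 1.45
position: [0.3976, 0.1839, 0.2024]
ee_rot: [-1.323, -2.849, 0.002]
force: [0.1, -0.9, -0.4]
width: 0.001
```

>>> drive_tool(increments=[{"grip":1,"tx":0.368,"ty":-0.975,"tz":0},{"grip":1,"tx":0.368,"ty":-0.975,"tz":0},{"grip":1,"tx":0.368,"ty":-0.975,"tz":0},{"grip":1,"tx":0.368,"ty":-0.975,"tz":0},{"grip":1,"tx":0.368,"ty":-0.975,"tz":0},{"grip":1,"tx":0.368,"ty":-0.975,"tz":0},{"grip":1,"tx":0.368,"ty":-0.975,"tz":0},{"grip":1,"tx":0.368,"ty":-0.975,"tz":0},{"grip":1,"tx":0.368,"ty":-0.975,"tz":0},{"grip":1,"tx":0.368,"ty":-0.975,"tz":0},{"grip":1,"tx":0.368,"ty":-0.975,"tz":0},{"grip":1,"tx":0.368,"ty":-0.975,"tz":0}])

```text
invalid input
```

```bash
python3 - <<'E'
from h import *
s=observe();print(s["clock"],s["position"],R.from_rotvec(s["ee_rot"]).as_matrix()[:,1])
cv2.imwrite("pics/w1.png",get_image("wrist")[:,:,::-1])
im=get_image("scene");cv2.imwrite("pics/s1.png",im[:,:,::-1])
S=camera_info("scene");Rs=R.from_rotvec(S["rotation"]).as_matrix()
def sw(u,v,z):
    d=Rs@np.array([(u-S["cx"])/S["fx"],(v-S["cy"])/S["fy"],1]);e=np.array(S["eye"]);return e+d*(z-e[2])/d[2]
C=np.array([.5585,-.1215,.101])
m=redmask(im);v,u=np.nonzero(m)
W=np.array([sw(a,b,.101) for a,b in zip(u,v)]);k=np.hypot(*(W-C)[:,:2].T)<.115
P=W[k].mean(0);print("patch(scene)",k.sum(),P,np.hypot(*(P-C)[:2]),ang(P,C))
hs=cv2.cvtColor(im,cv2.COLOR_RGB2HSV);y=(hs[...,0]>20)&(hs[...,0]<35)&(hs[...,1]>150)&(hs[...,2]>120)
v,u=np.nonzero(y);W=np.array([sw(a,b,.101) for a,b in zip(u,v)]);k=np.hypot(*(W-C)[:,:2].T)<.16
if k.any():P=W[k].mean(0);print("pointer",k.sum(),P,np.hypot(*(P-C)[:2]),ang(P,C))
E
```

```text
1.45 [0.39758869 0.18387953 0.20240765] [ 0.76421623  0.6449586  -0.00139601]
patch(scene) 0 [nan nan nan] nan nan
pointer 19 [ 0.65679149 -0.2062621   0.101     ] 0.12979149517561334 -40.77298638156586<stdin>:11: RuntimeWarning: Mean of empty slice.
  ret = um.true_divide(
```

View pics/w1.png

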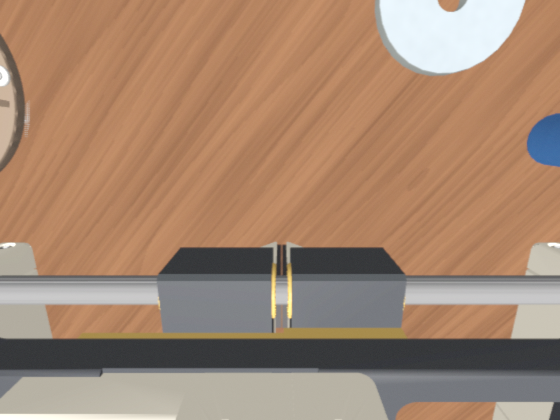

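View pics/s1.png

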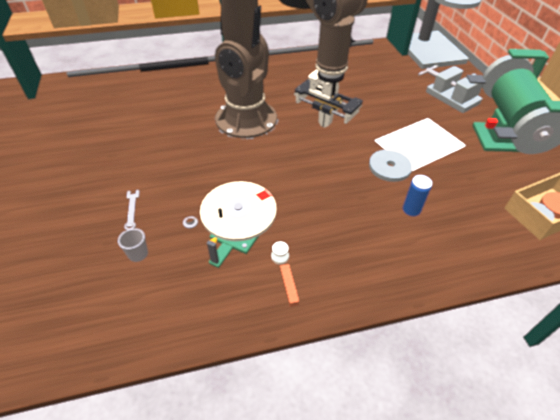

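The wrist view shows the shut fingers at about columns 160–400, with bench below. The scene view shows the wheel unobstructed: centre (238,208), patch (264,195) and pointer (213,241). The second move was refused, so the arm hasn't moved. I'll resend it with every field filled in.

>>> drive_tool(increments=[{"grip":1,"tx":0.368,"ty":-0.975,"tz":0,"turn":0},{"grip":1,"tx":0.368,"ty":-0.975,"tz":0,"turn":0},{"grip":1,"tx":0.368,"ty":-0.975,"tz":0,"turn":0},{"grip":1,"tx":0.368,"ty":-0.975,"tz":0,"turn":0},{"grip":1,"tx":0.368,"ty":-0.975,"tz":0,"turn":0},{"grip":1,"tx":0.368,"ty":-0.975,"tz":0,"turn":0},{"grip":1,"tx":0.368,"ty":-0.975,"tz":0,"turn":0},{"grip":1,"tx":0.368,"ty":-0.975,"tz":0,"turn":0},{"grip":1,"tx":0.368,"ty":-0.975,"tz":0,"turn":0},{"grip":1,"tx":0.368,"ty":-0.975,"tz":0,"turn":0},{"grip":1,"tx":0.368,"ty":-0.975,"tz":0,"turn":0},{"grip":1,"tx":0.368,"ty":-0.975,"tz":0,"turn":0}])

```text
clock: 2.75
position: [0.5449, -0.2041, 0.2022]
ee_rot: [-1.32, -2.849, 0.0]
force: [0.4, -0.2, -0.0]
width: 0.006
```

```bash
cat >> h.py <<'E'
C=np.array([.5585,-.1215,.101])
def locate(cam):
    S=camera_info(cam);Rs=R.from_rotvec(S["rotation"]).as_matrix();t=observe()["clock"];im=get_image(cam)
    i=im.astype(int);m=(i[...,0]>120)&(i[...,0]>2.2*i[...,1])&(i[...,0]>2.2*i[...,2])
    v,u=np.nonzero(m)
    d=Rs@np.array([(u-S["cx"])/S["fx"],(v-S["cy"])/S["fy"],np.ones(len(u))]);e=np.array(S["eye"])
    W=(e[:,None]+d*(.101-e[2])/d[2]).T
    r=np.hypot(*(W-C)[:,:2].T);k=(r<.115)&(r>.05)
    if not k.any(): return t,None,0,0,im
    P=W[k].mean(0); return t,ang(P,C),np.hypot(*(P-C)[:2]),k.sum(),im
E
python3 - <<'E'
from h import *
s=observe();print(s["clock"],s["position"],s["width"],s["joints"])
for c in("scene","top"):
    r=locate(c);print(c,r[:4])
cv2.imwrite("pics/s2.png",r[4][:,:,::-1])
E
```

```text
2.75 [ 0.54486781 -0.20412172  0.20221854] 0.005526311388743624 [-0.12701775  0.3921108   0.54898012  1.71417967 -0.22539096  1.10029195
  1.19430353]
scene (2.75, np.float64(112.9084380411428), np.float64(0.08862403714555131), np.int64(54))
top (2.8, np.float64(110.72229631295798), np.float64(0.08735994888140929), np.int64(124))
```

>>> drive_tool(increments=[{"grip":1,"tx":0,"ty":-0.005,"tz":-0.1,"turn":0},{"grip":1,"tx":0,"ty":-0.005,"tz":-0.18,"turn":0},{"grip":1,"tx":0,"ty":-0.005,"tz":-0.21,"turn":0},{"grip":1,"tx":0,"ty":-0.005,"tz":-0.222,"turn":0},{"grip":1,"tx":0,"ty":-0.005,"tz":-0.222,"turn":0},{"grip":1,"tx":0,"ty":-0.005,"tz":-0.222,"turn":0}])

```text
clock: 3.45
position: [0.5459, -0.2067, 0.1151]
ee_rot: [1.32, 2.849, 0.0]
force: [0.0, 0.1, 0.4]
width: 0.003
```

```bash
python3 - <<'E'
from h import *
s=observe();print(s["clock"],s["position"],s["force"])
r=locate("scene");print(r[:4])
cv2.imwrite("pics/s3.png",cv2.resize(r[4][150:270,170:310],None,fx=5,fy=5,interpolation=2)[:,:,::-1])
E
```

```text
3.45 [ 0.54593906 -0.20674156  0.11509776] [0.03261075 0.09095258 0.40425888]
(3.45, np.float64(112.9084380411428), np.float64(0.08862403714555131), np.int64(54))
```

View pics/s3.png

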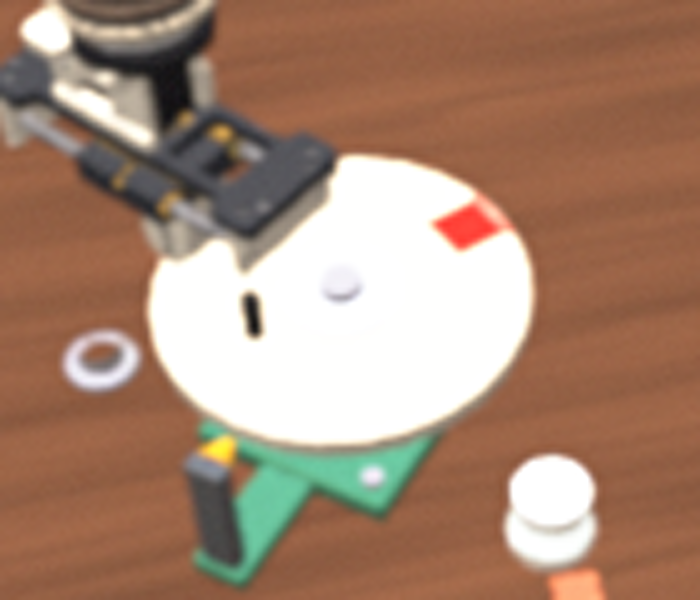

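The finger (tip about (245,265) in the crop) sits just behind the peg (252,315), clear of the nut. Now the flick.

>>> drive_tool(increments=[{"grip":1,"tx":0.0153,"ty":0.0129,"tz":0,"turn":0},{"grip":1,"tx":0.0268,"ty":0.0225,"tz":0,"turn":0},{"grip":1,"tx":0.0383,"ty":0.0322,"tz":0,"turn":0},{"grip":1,"tx":0.0555,"ty":0.0466,"tz":0,"turn":0},{"grip":1,"tx":0.0766,"ty":0.0643,"tz":0,"turn":0},{"grip":1,"tx":0.1015,"ty":0.0852,"tz":0,"turn":0},{"grip":1,"tx":0.13,"ty":0.109,"tz":0,"turn":0},{"grip":1,"tx":0.138,"ty":0.116,"tz":0,"turn":0},{"grip":1,"tx":0.138,"ty":0.116,"tz":0.02,"turn":0},{"grip":1,"tx":0.138,"ty":0.116,"tz":0.12,"turn":0},{"grip":1,"tx":0.138,"ty":0.116,"tz":0.2,"turn":0}])

```text
clock: 4.6
position: [0.6004, -0.1613, 0.1968]
ee_rot: [1.322, 2.849, -0.001]
force: [0.3, -0.8, 0.4]
width: 0.003
```

```bash
python3 - <<'E'
from h import *
s=observe();print(s["clock"],s["position"],s["force"])
for i in range(4):
    print(locate("top")[:4],locate("scene")[:4])
E
```

```text
4.6 [ 0.60043336 -0.1613156   0.19678164] [ 0.27912866 -0.79111139  0.3803791 ]
(4.6, np.float64(110.98922948914976), np.float64(0.0870071467744225), np.int64(127)) (4.65, np.float64(112.9084380411428), np.float64(0.08862403714555131), np.int64(54))
(4.7, np.float64(110.64601901378391), np.float64(0.08720329491858655), np.int64(123)) (4.75, np.float64(112.9084380411428), np.float64(0.08862403714555131), np.int64(54))
(4.8, np.float64(110.99775963101656), np.float64(0.0870370525994906), np.int64(127)) (4.85, np.float64(112.9084380411428), np.float64(0.08862403714555131), np.int64(54))
(4.9, np.float64(110.89547259344718), np.float64(0.0870611177345934), np.int64(126)) (4.95, np.float64(112.9084380411428), np.float64(0.08862403714555131), np.int64(54))
```

The patch hasn't moved, so I need to see what happened.

```bash
python3 - <<'E'
from h import *
im=get_image("scene");im2=get_image("top")
a=cv2.resize(im[150:270,170:310],None,fx=3,fy=3,interpolation=2);b=cv2.resize(im2[180:300,265:385],None,fx=3,fy=3,interpolation=2)
cv2.imwrite("pics/b4.png",np.hstack([a,b])[:,:,::-1])
S=camera_info("scene");Rs=R.from_rotvec(S["rotation"]).as_matrix()
def sp(p):
    c=Rs.T@(np.array(p)-S["eye"]);return ((S["fx"]*c[0]/c[2]+S["cx"]-170)*3,(S["fy"]*c[1]/c[2]+S["cy"]-150)*3)
s=observe();print("tcp",sp(s["position"]),"pegfoot",sp([.5797,-.1755,.101]),"pegtop",sp([.5797,-.1755,.135]))
E
```

```text
tcp (np.float64(162.0350128208661), np.float64(145.6665431489521)) pegfoot (np.float64(152.40411757392158), np.float64(199.35459966390187)) pegtop (np.float64(148.6921009334653), np.float64(175.750053341727))
```

View pics/b4.png

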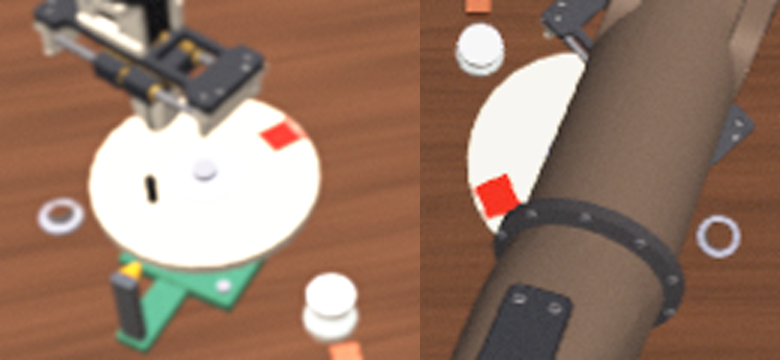

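```bash
python3 - <<'E'
from h import *
im=get_image("scene").copy();w=get_image("wrist").copy()
S=camera_info("scene");Rs=R.from_rotvec(S["rotation"]).as_matrix()
s=observe();p=s["position"];Rt_=R.from_rotvec(s["ee_rot"]).as_matrix()
a=cv2.resize(im[140:220,165:265],None,fx=4,fy=4,interpolation=2)
def sp(q):
    c=Rs.T@(q-S["eye"]);return tuple(int(x) for x in((S["fx"]*c[0]/c[2]+S["cx"]-165+.5)*4,(S["fy"]*c[1]/c[2]+S["cy"]-140+.5)*4))
W=camera_info("wrist");H=np.linalg.inv(W["hand_eye"])
def wp(l):
    c=H@np.append(l,1);return tuple(int(x) for x in(W["fx"]*c[0]/c[2]+W["cx"],W["fy"]*c[1]/c[2]+W["cy"]))
for l,col in(([0,0,0],(255,0,255)),([.0095,.019,0],(0,255,0)),([.0095,-.019,0],(0,255,0)),([0,0,-.05],(0,255,255))):
    l=np.array(l);cv2.circle(a,sp(p+Rt_@l),3,col,-1);cv2.circle(w,wp(l),4,col,-1);print(l,sp(p+Rt_@l),wp(l))
w=cv2.resize(w,(400,300));a=np.vstack([a,np.zeros((0,400,3),np.uint8)])
w=np.vstack([w,np.zeros((20,400,3),np.uint8)])
cv2.imwrite("pics/b5.png",np.hstack([a,w])[:,:,::-1]);print(Rt_)
E
```

```text
[0 0 0] (237, 236) (281, 243)
[0.0095 0.019  0.    ] (269, 240) (312, 229)
[ 0.0095 -0.019   0.    ] (226, 215) (250, 229)
[ 0.    0.   -0.05] (230, 183) (281, 283)
[[-6.46458544e-01  7.62949073e-01  2.51164277e-04]
 [ 7.62948932e-01  6.46458583e-01 -4.77285146e-04]
 [-5.26511562e-04 -1.16919544e-04 -9.99999855e-01]]
```

View pics/b5.png

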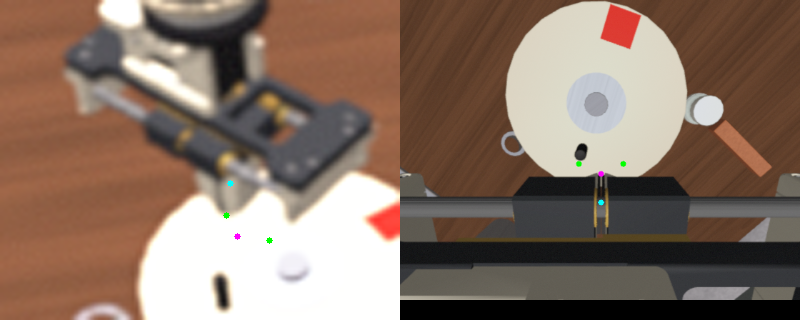

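Left panel: the white fingertips merge with the white wheel, TCP at (237,236). Right panel (wrist): tip at about (601,173), peg at (580,152), on the pushing line. The geometry says I should have hit it, so I'll go back and look with the finger down.

>>> drive_tool(increments=[{"grip":1,"tx":-0.139,"ty":-0.112,"tz":0,"turn":0},{"grip":1,"tx":-0.139,"ty":-0.112,"tz":0,"turn":0},{"grip":1,"tx":-0.139,"ty":-0.112,"tz":-0.05,"turn":0},{"grip":1,"tx":-0.139,"ty":-0.112,"tz":-0.15,"turn":0},{"grip":1,"tx":-0.139,"ty":-0.112,"tz":-0.21,"turn":0},{"grip":1,"tx":-0.139,"ty":-0.112,"tz":-0.21,"turn":0},{"grip":1,"tx":-0.139,"ty":-0.112,"tz":-0.21,"turn":0},{"grip":1,"tx":-0.115,"ty":-0.092,"tz":-0.21,"turn":0},{"grip":1,"tx":-0.115,"ty":-0.092,"tz":-0.21,"turn":0}])

```text
clock: 6.1
position: [0.5576, -0.1956, 0.112]
ee_rot: [1.316, 2.849, 0.002]
force: [0.2, -0.1, -0.4]
width: 0.006
```

```bash
python3 - <<'E'
from h import *
s=observe();print(s["clock"],s["position"],s["force"],s["dq"])
r=locate("scene");print(r[:4]);im=r[4].copy();w=get_image("wrist").copy()
t=R.from_rotvec(s["ee_rot"]).as_matrix();print("peg in tool",t.T@(np.array([.5797,-.1755,.118])-s["position"]))
a=cv2.resize(im[150:230,170:270],None,fx=4,fy=4,interpolation=2)
w=np.vstack([cv2.resize(w[130:280,180:380],None,fx=2,fy=2,interpolation=2),np.zeros((20,400,3),np.uint8)])
cv2.imwrite("pics/b6.png",np.hstack([a,w])[:,:,::-1])
E
```

```text
6.1 [ 0.55755766 -0.19564073  0.11199145] [ 0.20897335 -0.10334528 -0.4041698 ] [ 0.00721542 -0.00377607  0.00990995  0.02423261  0.01093156 -0.00789934
  0.02238088]
(6.1, np.float64(112.9084380411428), np.float64(0.08862403714555131), np.int64(54))
peg in tool [ 0.00097178  0.02993134 -0.0059334 ]
```

View pics/b6.png

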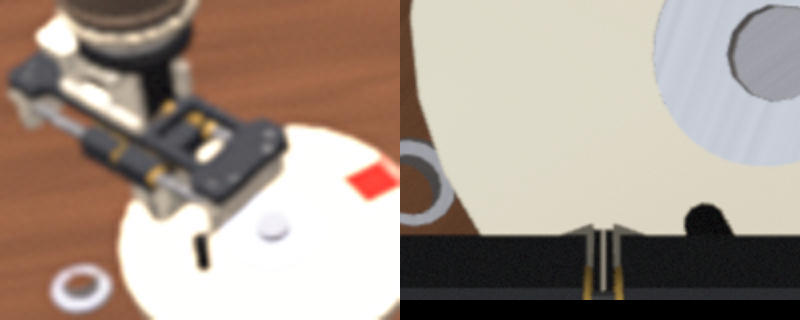

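Right panel: fingertip at (601,228) and peg at (708,215), the peg about 30 mm ahead on line. I'll ease forward and check for contact.

>>> drive_tool(increments=[{"grip":1,"tx":0.01,"ty":0.008,"tz":0,"turn":0},{"grip":1,"tx":0.02,"ty":0.016,"tz":0,"turn":0},{"grip":1,"tx":0.03,"ty":0.025,"tz":0,"turn":0}])

```text
clock: 6.5
position: [0.5685, -0.1863, 0.1117]
ee_rot: [1.318, 2.849, 0.001]
force: [-0.3, 0.8, 0.0]
width: 0.003
```

```bash
python3 - <<'E'
from h import *
s=observe();print(s["clock"],s["position"],s["force"])
print(locate("scene")[:4]);t=R.from_rotvec(s["ee_rot"]).as_matrix();print("peg in tool",t.T@(np.array([.5797,-.1755,.118])-s["position"]))
im=get_image("scene");i=im.astype(int)
def blk(im,b): 
    m=np.zeros(im.shape[:2],bool);m[200:250,200:300]=True;v,u=np.nonzero((im.max(2)<60)&m);return u.mean(),v.mean(),len(u),u.min(),u.max(),v.min(),v.max()
print(blk(im,0)); print(blk(cv2.imread("pics/s1.png"),0))
E
```

```text
6.5 [ 0.56849945 -0.18632956  0.11167332] [-0.32598076  0.75553724  0.00884823]
(6.5, np.float64(112.9084380411428), np.float64(0.08862403714555131), np.int64(54))
peg in tool [ 0.00098509  0.01555642 -0.00630762]
(np.float64(223.9090909090909), np.float64(208.63636363636363), 11, np.int64(220), np.int64(232), np.int64(200), np.int64(215))
(np.float64(220.14285714285714), np.float64(212.85714285714286), 7, np.int64(220), np.int64(221), np.int64(210), np.int64(215))
```

>>> drive_tool(increments=[{"grip":1,"tx":0.0096,"ty":0.008,"tz":0,"turn":0},{"grip":1,"tx":0.023,"ty":0.0193,"tz":0,"turn":0},{"grip":1,"tx":0.0421,"ty":0.0354,"tz":0,"turn":0},{"grip":1,"tx":0.067,"ty":0.0563,"tz":0,"turn":0},{"grip":1,"tx":0.0958,"ty":0.0804,"tz":0,"turn":0},{"grip":1,"tx":0.1034,"ty":0.0868,"tz":0,"turn":0}])

```text
clock: 7.2
position: [0.6124, -0.1479, 0.1113]
ee_rot: [1.311, 2.852, 0.004]
force: [0.9, 2.1, 1.1]
width: 0.008
```

```bash
python3 - <<'E'
from h import *
s=observe();print(s["clock"],s["position"],s["force"])
for i in range(2): print(locate("scene")[:4],locate("top")[:4])
t=R.from_rotvec(s["ee_rot"]).as_matrix();print("peg in tool",t.T@(np.array([.5797,-.1755,.118])-s["position"]))
cv2.imwrite("pics/w7.png",get_image("wrist")[:,:,::-1])
E
```

```text
7.2 [ 0.61239454 -0.14791537  0.11131167] [0.89810462 2.05665983 1.09619157]
(7.2, np.float64(161.34030493235525), np.float64(0.0933000825196209), np.int64(29)) (7.25, None, 0, 0)
(7.3, np.float64(160.24875237927967), np.float64(0.09292849266068977), np.int64(40)) (7.35, None, 0, 0)
peg in tool [ 0.00033735 -0.04275393 -0.0068239 ]
```

View pics/w7.png

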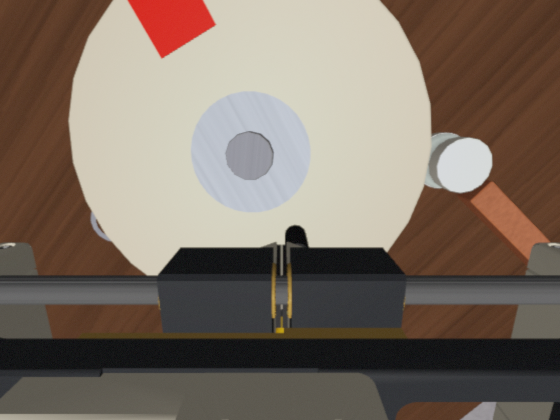

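Wrist view: the peg (295,235) sits right against the fingertip and the patch is around (175,20). The wheel has turned about 49°. Next: is it still moving?

```bash
python3 - <<'E'
from h import *
S=0
for i in range(2):
    s=observe();print(s["clock"],s["position"].round(4),s["force"].round(2),s["dq"].round(3),locate("scene")[1:4])
w=get_image("wrist");cv2.imwrite("pics/w8.png",w[:,:,::-1])
a=cv2.imread("pics/w7.png");print(abs(a.astype(int)-w[:,:,::-1]).mean())
m=lambda x:np.argwhere((x[...,2].astype(int)>150)&(x[...,1]<60)&(np.arange(420)[:,None]<120)).mean(0)
print(m(a),m(w[:,:,::-1]))
E
```

```text
7.45 [ 0.6098 -0.1519  0.1115] [ 0.17 -1.35  2.09] [ 0.004 -0.004  0.003  0.006 -0.002  0.002 -0.   ] (np.float64(158.2320210845646), np.float64(0.09106978287686672), np.int64(45))
7.5 [ 0.6097 -0.1519  0.1115] [-0.03 -0.58  1.38] [ 0.003 -0.002 -0.004  0.003 -0.003  0.002 -0.002] (np.float64(157.8969774735789), np.float64(0.09115263682118166), np.int64(47))
1.6472774943310657
[ 20.97690217 171.89775815] [ 20.77517241 174.03448276]
```

The evidence (missed at z=0.115, dragged the peg at 0.1115, tip edge at image row 243 instead of 229) suggests the shut fingertip ends about 20 mm above the nominal TCP and only grazed the peg's top. I'll back off, lower to about 0.104 (still clear of the face either way), and push along the arc.

>>> drive_tool(increments=[{"grip":1,"tx":-0.045,"ty":-0.043,"tz":0,"turn":0},{"grip":1,"tx":-0.045,"ty":-0.043,"tz":-0.019,"turn":0},{"grip":1,"tx":-0.033,"ty":-0.0335,"tz":-0.019,"turn":0},{"grip":1,"tx":-0.0185,"ty":-0.0193,"tz":-0.019,"turn":0.13},{"grip":1,"tx":-0.004,"ty":0.001,"tz":-0.019,"turn":0.27},{"grip":1,"tx":0.01,"ty":0.031,"tz":-0.019,"turn":0.41},{"grip":1,"tx":0.017,"ty":0.0685,"tz":-0.019,"turn":0.55},{"grip":1,"tx":0.017,"ty":0.081,"tz":-0.019,"turn":0.6},{"grip":1,"tx":0.017,"ty":0.081,"tz":-0.019,"turn":0.6},{"grip":1,"tx":0.017,"ty":0.081,"tz":0.1,"turn":0.6},{"grip":1,"tx":0.017,"ty":0.081,"tz":0.2,"turn":0.6}])

```text
clock: 8.7
position: [0.6161, -0.1192, 0.1922]
ee_rot: [-0.376, -3.119, -0.001]
force: [2.0, 0.1, 1.1]
width: 0.004
```

```bash
python3 - <<'E'
from h import *
s=observe();print(s["clock"],s["position"],s["force"])
for i in range(5): print(locate("scene")[:4])
E
```

```text
8.7 [ 0.6161479  -0.11920408  0.19216733] [2.02975553 0.09733634 1.12312647]
(8.7, np.float64(-103.02439172436947), np.float64(0.08925197357436164), np.int64(64))
(8.75, np.float64(-96.75031705784689), np.float64(0.08880459847573387), np.int64(67))
(8.8, np.float64(-89.53688879529956), np.float64(0.08894609248661349), np.int64(66))
(8.85, np.float64(-82.46992307385196), np.float64(0.08907124966908127), np.int64(68))
(8.9, np.float64(-75.54520814392524), np.float64(0.08874641365523239), np.int64(71))
```

The wheel is spinning CCW at about 2.4 rad/s. Before braking I'll check where the fingertip really ends, using the saved scene picture taken over the brown bench (no clock cost).

```bash
python3 - <<'E'
from h import *
S=camera_info("scene");Rs=R.from_rotvec(S["rotation"]).as_matrix()
def sp(p):
    c=Rs.T@(np.array(p)-S["eye"]);return np.array((S["fx"]*c[0]/c[2]+S["cx"],S["fy"]*c[1]/c[2]+S["cy"]))
P=np.array([.3976,.1839,.2024])
for dz in(0,.02,.04):print(dz,sp(P+[0,0,dz]))
im=cv2.imread("pics/s1.png");
a=cv2.resize(im[80:150,280:380],None,fx=8,fy=8,interpolation=2)
for dz,c in((0,(255,0,255)),(.02,(0,255,0))):
    u=(sp(P+[0,0,dz])-[280,80]+.5)*8;cv2.circle(a,tuple(int(x) for x in u),4,c,-1)
cv2.imwrite("pics/z9.png",a)
E
```

```text
0 [323.94241852 132.09074091]
0.02 [324.53209973 126.85908426]
0.04 [325.13626621 121.49891408]
```

View pics/z9.png

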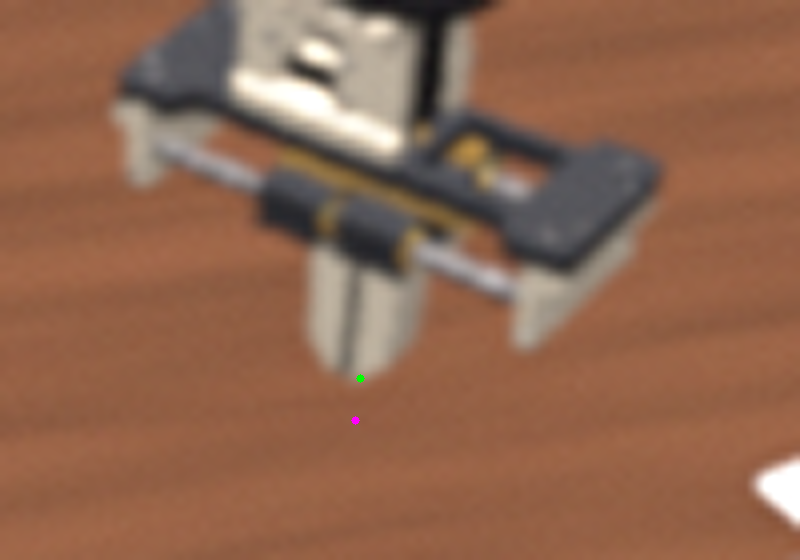

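The fingertip really ends about 20–21 mm above the TCP reading (the green mark, at +20 mm, sits on the tip). So face contact is expected at TCP z≈0.080. Now to hover over the clear ring on the robot side.

>>> drive_tool(increments=[{"grip":1,"tx":-0.12,"ty":0.016,"tz":0,"turn":0},{"grip":1,"tx":-0.24,"ty":0.03,"tz":0,"turn":0},{"grip":1,"tx":-0.34,"ty":0.045,"tz":0,"turn":0},{"grip":1,"tx":-0.37,"ty":0.05,"tz":0,"turn":0},{"grip":1,"tx":-0.37,"ty":0.05,"tz":0,"turn":0},{"grip":1,"tx":-0.37,"ty":0.05,"tz":0,"turn":0},{"grip":1,"tx":-0.37,"ty":0.05,"tz":-0.1,"turn":0},{"grip":1,"tx":-0.37,"ty":0.05,"tz":-0.18,"turn":0},{"grip":1,"tx":-0.37,"ty":0.05,"tz":-0.22,"turn":0},{"grip":1,"tx":-0.37,"ty":0.05,"tz":-0.24,"turn":0},{"grip":1,"tx":-0.37,"ty":0.05,"tz":-0.24,"turn":0}])

```text
clock: 10.05
position: [0.4688, -0.0993, 0.0941]
ee_rot: [-0.375, -3.119, -0.001]
force: [0.2, -1.1, 0.7]
width: 0.006
```

```bash
python3 - <<'E'
from h import *
s=observe();print(s["clock"],s["position"],s["force"], s["position"][:2]-C[:2],R.from_rotvec(s["ee_rot"]).as_matrix()[:,1])
for i in range(6): print(locate("scene")[:4])
E
```

```text
10.05 [ 0.46878351 -0.09932086  0.09408378] [ 0.18911544 -1.14335532  0.66086072] [-0.08971649  0.02217914] [2.37041580e-01 9.71499377e-01 5.00010010e-04]
(10.05, np.float64(77.83493074629459), np.float64(0.08747552384543662), np.int64(55))
(10.1, np.float64(83.91403756346796), np.float64(0.0880918280950068), np.int64(63))
(10.15, np.float64(89.92098747266095), np.float64(0.08756485057048594), np.int64(59))
(10.2, np.float64(96.10528857736892), np.float64(0.08795779992297004), np.int64(60))
(10.25, np.float64(102.38600325845817), np.float64(0.08747126723297445), np.int64(58))
(10.3, np.float64(108.35572920524507), np.float64(0.08824279763498978), np.int64(57))
```

>>> drive_tool(increments=[{"grip":1,"tx":0,"ty":0,"tz":-0.005,"turn":0},{"grip":1,"tx":0,"ty":0,"tz":-0.01,"turn":0},{"grip":1,"tx":0,"ty":0,"tz":-0.015,"turn":0},{"grip":1,"tx":0,"ty":0,"tz":-0.018,"turn":0},{"grip":1,"tx":0,"ty":0,"tz":-0.018,"turn":0},{"grip":1,"tx":0,"ty":0,"tz":-0.018,"turn":0},{"grip":1,"tx":0,"ty":0,"tz":-0.018,"turn":0},{"grip":1,"tx":0,"ty":0,"tz":-0.018,"turn":0},{"grip":1,"tx":0,"ty":0,"tz":-0.018,"turn":0},{"grip":1,"tx":0,"ty":0,"tz":-0.018,"turn":0},{"grip":1,"tx":0,"ty":0,"tz":-0.018,"turn":0},{"grip":1,"tx":0,"ty":0,"tz":-0.018,"turn":0},{"grip":1,"tx":0,"ty":0,"tz":-0.018,"turn":0},{"grip":1,"tx":0,"ty":0,"tz":-0.018,"turn":0},{"grip":1,"tx":0,"ty":0,"tz":-0.018,"turn":0},{"grip":1,"tx":0,"ty":0,"tz":-0.018,"turn":0},{"grip":1,"tx":0,"ty":0,"tz":-0.018,"turn":0},{"grip":1,"tx":0,"ty":0,"tz":-0.018,"turn":0},{"grip":1,"tx":0,"ty":0,"tz":-0.018,"turn":0},{"grip":1,"tx":0,"ty":0,"tz":-0.018,"turn":0}])

```text
clock: 12.35
position: [0.4692, -0.0992, 0.0888]
ee_rot: [0.374, 3.116, 0.002]
force: [-0.1, 0.3, -0.2]
width: 0.006
```

```bash
python3 - <<'E'
from h import *
s=observe();print(s["clock"],s["position"],s["force"])
for i in range(3): print(locate("scene")[:4])
E
```

```text
12.35 [ 0.4692021  -0.09919752  0.08876343] [-0.06513615  0.26667915 -0.24093624]
(12.35, np.float64(-30.778926935116125), np.float64(0.08767237227007595), np.int64(79))
(12.4, np.float64(-25.83185955492242), np.float64(0.08760033623009404), np.int64(79))
(12.45, np.float64(-20.761831878118645), np.float64(0.08765673809269062), np.int64(78))
```

>>> drive_tool(increments=[{"grip":1,"tx":0,"ty":0,"tz":-0.005,"turn":0},{"grip":1,"tx":0,"ty":0,"tz":-0.009,"turn":0},{"grip":1,"tx":0,"ty":0,"tz":-0.009,"turn":0},{"grip":1,"tx":0,"ty":0,"tz":-0.009,"turn":0},{"grip":1,"tx":0,"ty":0,"tz":-0.009,"turn":0},{"grip":1,"tx":0,"ty":0,"tz":-0.009,"turn":0},{"grip":1,"tx":0,"ty":0,"tz":-0.009,"turn":0},{"grip":1,"tx":0,"ty":0,"tz":-0.009,"turn":0},{"grip":1,"tx":0,"ty":0,"tz":-0.009,"turn":0},{"grip":1,"tx":0,"ty":0,"tz":-0.009,"turn":0},{"grip":1,"tx":0,"ty":0,"tz":-0.009,"turn":0},{"grip":1,"tx":0,"ty":0,"tz":-0.009,"turn":0},{"grip":1,"tx":0,"ty":0,"tz":-0.009,"turn":0},{"grip":1,"tx":0,"ty":0,"tz":-0.009,"turn":0},{"grip":1,"tx":0,"ty":0,"tz":-0.009,"turn":0},{"grip":1,"tx":0,"ty":0,"tz":-0.009,"turn":0},{"grip":1,"tx":0,"ty":0,"tz":-0.009,"turn":0},{"grip":1,"tx":0,"ty":0,"tz":-0.009,"turn":0},{"grip":1,"tx":0,"ty":0,"tz":-0.009,"turn":0},{"grip":1,"tx":0,"ty":0,"tz":-0.009,"turn":0}])

```text
clock: 14.5
position: [0.4692, -0.0992, 0.0852]
ee_rot: [0.374, 3.116, 0.002]
force: [0.8, -0.5, -0.2]
width: 0.004
```

```bash
python3 - <<'E'
from h import *
s=observe();print(s["clock"],s["position"],s["force"])
for i in range(5): print(locate("scene")[:4])
E
```

```text
14.5 [ 0.4692059  -0.09922798  0.08519899] [ 0.77463428 -0.5144449  -0.24837324]
(14.5, np.float64(154.87835478852452), np.float64(0.08932511935122092), np.int64(52))
(14.55, np.float64(158.19770525822827), np.float64(0.08845305797477811), np.int64(50))
(14.6, np.float64(161.27393475182242), np.float64(0.08821389414512819), np.int64(50))
(14.65, np.float64(166.3633809380579), np.float64(0.08601329847817055), np.int64(44))
(14.7, np.float64(170.19022510268843), np.float64(0.08586234235968908), np.int64(42))
```

>>> drive_tool(increments=[{"grip":1,"tx":0,"ty":0,"tz":0,"turn":0},{"grip":1,"tx":0,"ty":0,"tz":0,"turn":0},{"grip":1,"tx":0,"ty":0,"tz":0,"turn":0},{"grip":1,"tx":0,"ty":0,"tz":0,"turn":0},{"grip":1,"tx":0,"ty":0,"tz":0,"turn":0},{"grip":1,"tx":0,"ty":0,"tz":0,"turn":0},{"grip":1,"tx":0,"ty":0,"tz":0,"turn":0},{"grip":1,"tx":0,"ty":0,"tz":0,"turn":0},{"grip":1,"tx":0,"ty":0,"tz":0,"turn":0},{"grip":1,"tx":0,"ty":0,"tz":0,"turn":0},{"grip":1,"tx":0,"ty":0,"tz":0,"turn":0},{"grip":1,"tx":0,"ty":0,"tz":0,"turn":0},{"grip":1,"tx":0,"ty":0,"tz":0,"turn":0},{"grip":1,"tx":0,"ty":0,"tz":0,"turn":0},{"grip":1,"tx":0,"ty":0,"tz":0,"turn":0}])

```text
clock: 16.25
position: [0.4692, -0.0992, 0.0852]
ee_rot: [0.374, 3.116, 0.002]
force: [0.1, -0.9, -0.5]
width: 0.003
```

```bash
python3 - <<'E'
from h import *
for i in range(4): print(locate("scene")[:4])
s=observe();print(s["clock"],s["position"],s["force"])
E
```

```text
(16.25, np.float64(-87.65940353836295), np.float64(0.08897110833411784), np.int64(67))
(16.3, np.float64(-84.93547988370771), np.float64(0.08941734389556073), np.int64(68))
(16.35, np.float64(-81.89808118883097), np.float64(0.08854093487609178), np.int64(70))
(16.4, np.float64(-78.87405105200293), np.float64(0.0888316723214789), np.int64(67))
16.45 [ 0.46917331 -0.09919637  0.08516006] [-0.08015038  0.86263529  0.34594185]
```

Patch is at −76° now (16.45 s), moving at 58°/s, and the target is −40.5° at about 17.07 s. This pass is the one to brake on.

>>> drive_tool(increments=[{"grip":1,"tx":0,"ty":0,"tz":0,"turn":0},{"grip":1,"tx":0,"ty":0,"tz":0,"turn":0},{"grip":1,"tx":0,"ty":0,"tz":0,"turn":0},{"grip":1,"tx":0,"ty":0,"tz":0,"turn":0},{"grip":1,"tx":0,"ty":0,"tz":-0.009,"turn":0},{"grip":1,"tx":0,"ty":0,"tz":-0.024,"turn":0},{"grip":1,"tx":0,"ty":0,"tz":-0.027,"turn":0},{"grip":1,"tx":0,"ty":0,"tz":-0.027,"turn":0}])

```text
clock: 17.25
position: [0.4692, -0.0992, 0.0742]
ee_rot: [0.374, 3.116, 0.002]
force: [0.7, 0.5, 5.4]
width: 0.005
```

```bash
python3 - <<'E'
from h import *
for i in range(3):
    s=observe();print(s["clock"],s["position"].round(4),s["force"].round(2),locate("scene")[1:4])
E
```

```text
17.25 [ 0.4692 -0.0992  0.0742] [0.69 0.53 5.42] (np.float64(-42.35271502154612), np.float64(0.08950444854005503), np.int64(78))
17.3 [ 0.4692 -0.0992  0.0744] [-0.4   0.5   4.05] (np.float64(-42.27547657363322), np.float64(0.08969275597157417), np.int64(77))
17.35 [ 0.4693 -0.0992  0.0745] [-1.13 -0.53  3.8 ] (np.float64(-42.35271502154612), np.float64(0.08950444854005503), np.int64(78))
```

The wheel stopped at −42.3° against the pointer at −40.5°, a deviation of about 3 mm, held with about 4 N. One short hold to confirm, then hand in.

>>> drive_tool(increments=[{"grip":1,"tx":0,"ty":0,"tz":-0.001,"turn":0},{"grip":1,"tx":0,"ty":0,"tz":-0.001,"turn":0},{"grip":1,"tx":0,"ty":0,"tz":-0.001,"turn":0},{"grip":1,"tx":0,"ty":0,"tz":-0.001,"turn":0}])

```text
clock: 17.8
position: [0.4692, -0.0992, 0.0742]
ee_rot: [0.374, 3.116, 0.002]
force: [-0.8, 1.4, 3.2]
width: 0.004
```

```bash
python3 - <<'E'
from h import *
s=observe();print(s["clock"],s["position"].round(4),s["force"].round(2),locate("scene")[1:4],locate("top")[1:4])
print(sign_off())
E
```

```text
17.8 [ 0.4692 -0.0992  0.0742] [-0.78  1.35  3.22] (np.float64(-42.27134363872251), np.float64(0.08951939408769609), np.int64(76)) (np.float64(-41.25459050636044), np.float64(0.08910170549147753), np.int64(118))
the job is handed in; nothing more can be done
None
```

I flicked the wheel with the shut fingers, braked it on a later pass and handed the job in with the fingertip still pressing. No verdict was reported.

- **Spin:** the wheel left the finger at about 2.4 rad/s counter-clockwise. The patch went past the pointer twice untouched.
- **Braking:** I pressed the fingertip on the clear ring, on the robot's side of the wheel, while it was still turning at about 1 rad/s.
- **Last checks (17.8 s):** the wheel was at rest. The patch was at −42.3° (scene camera) and −41.3° (top camera), against the pointer at about −40.5°. That puts the patch point about 1–3 mm from the index. The fingertip was pressing with 3–4 N, well away from the peg.

**Early pushes that failed:** the first push passed over the peg without moving it. The second only grazed the peg's top and dragged the wheel about 49°, leaving it creeping backwards at roughly 0.1 rad/s for a moment. I went straight into the real flick, but I can't rule out that this moment came close to the rule about the wheel coming to rest away from the pointer.

**Disagreement with the spec:** the shut fingertip ended about 20 mm above the reported TCP, which is why those pushes failed. I corrected for this in the flick and the braking.

**Not checked:** I did not measure the bystanders again at the end. No planned path came near them.

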